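Return three reagent bottles to their own spill trays

TASK

The three reagent bottles have been put back in each other's spill trays. Swap them round so that each stands upright in the middle of the tray of its own size - small bottle in the small tray, medium in the medium, large in the large; the empty black mat is free for setting a bottle down on the way. Set the glass bottles down gently without tipping them over, and leave the timer, blue tube rack and petri dish where they are.

Things in the scene. Friction and masses are not known exactly. Their poses are not given: they have to be found in the camera images.
- bottle_small_mid (a point): the small reagent bottle, clear glass body, green screw cap: upright, round, 48 mm across the body, 101 mm tall with its cap (32 mm across, fixed to the bottle), 0.13 to 0.25 kg, loose. This point is its centre, half-way up, 50.5 mm above its underside; z points up. The body can be gripped across its width at this height.
- bottle_medium_mid (a point): the medium reagent bottle, brown glass body, black screw cap: upright, round, 53 mm across the body, 115 mm tall with its cap (33 mm across, fixed to the bottle), 0.13 to 0.25 kg, loose. This point is its centre, half-way up, 57.5 mm above its underside; z points up. The body can be gripped across its width at this height.
- bottle_large_mid (a point): the large reagent bottle, clear glass body, blue screw cap: upright, round, 58 mm across the body, 128 mm tall with its cap (38 mm across, fixed to the bottle), 0.13 to 0.25 kg, loose. This point is its centre, half-way up, 64 mm above its underside; z points up. The body can be gripped across its width at this height.
- tray_small: the small round white spill tray, open on top: 84 mm outside, 76 mm inside diameter, rim 14 mm high, floor 3 mm thick; it does not move. Origin: centre of its underside, z up. At the start one wrong bottle stands in it.
- tray_medium: the medium round white spill tray, open on top: 106 mm outside, 98 mm inside diameter, rim 14 mm high, floor 3 mm thick; it does not move. Origin: centre of its underside, z up. At the start one wrong bottle stands in it.
- tray_large: the large round white spill tray, open on top: 128 mm outside, 120 mm inside diameter, rim 14 mm high, floor 3 mm thick; it does not move. Origin: centre of its underside, z up. At the start one wrong bottle stands in it.
- mat: square black rubber mat, 110 x 110 x 3 mm, does not move, empty at the start: a free spot for setting a bottle down on the way. Origin: centre of its underside, z up.
- timer_mid (a point): bystander: white lab timer lying on the bench, 62 x 68 x 20 mm, loose; this point is its centre, 10 mm up. Leave alone.
- tube_block_mid (a point): bystander: low blue rack with small tubes, 66 x 105 x 33 mm, loose; this point is its centre, 16.5 mm up. Leave alone.
- petri_mid (a point): bystander: closed petri dish, 62 mm across, 16 mm high, loose; this point is its centre, 8 mm up. Leave alone.
There are look-alikes about, which are no part of the job. Leave any yellow look-alike of the tray_medium alone.

How it is judged (in metres and radians):
At the end, for the whole second after the job is handed in: Each bottle stands upright (within 0.08 rad) on the floor of the tray of its own size, its centre within 15 mm of the tray's centre seen from above, and is at rest (horizontal distance between bottle_small_mid and tray_small below 0.015 m and angle between each of bottle_small_mid, bottle_medium_mid, bottle_large_mid's own z axis and vertical below 0.08 rad and height (world z) of bottle_small_mid below 0.0585 m and linear speed of each of bottle_small, bottle_medium, bottle_large below 0.02 m/s and horizontal distance between bottle_medium_mid and tray_medium below 0.015 m and height (world z) of bottle_medium_mid below 0.0655 m and horizontal distance between bottle_large_mid and tray_large below 0.015 m and height (world z) of bottle_large_mid below 0.072 m); the robot touches nothing.
It fails at once if a bottle is tipped over (more than about 40 degrees) (angle between any of bottle_small_mid, bottle_medium_mid, bottle_large_mid's own z axis and vertical above 0.7 rad).
It fails at once if a bottle is dropped from more than about 2 cm, or knocked flying (it moves faster than 0.6 m/s with no finger on it) ((contact force between bottle_small and the fingers below 0.05 N and linear speed of bottle_small above 0.6 m/s) or (contact force between bottle_medium and the fingers below 0.05 N and linear speed of bottle_medium above 0.6 m/s) or (contact force between bottle_large and the fingers below 0.05 N and linear speed of bottle_large above 0.6 m/s)).
It fails at once if the timer, tube rack or petri dish is moved by more than 20 mm (distance of any of timer_mid, tube_block_mid, petri_mid from where it was at the start of the episode above 0.02 m).
It also fails if it takes over 118 s, if anything falls off the work surface, if the arm or the gripper's body presses on something with over 40 N, if the wrist force passes 120 N, or if a joint passes its speed limit or range.

ROBOT

A 6-joint arm with a two-finger parallel gripper is mounted at the origin on a cart in front of the work surface, level with it; the furniture and walls round the work are solid. World frame = base frame: x ahead of the robot, y to its left, z up, the work surface at z = 0. Lengths are in mm, angles in degrees, forces in N, time in s.
With the tool pointing down it reaches from about 350 to 850 mm from the base axis. Payload 8.1 kg.
Tool frame: the origin (TCP) lies on the centre line of the jaws, within the pads' length; the fingertips stand 19 mm ahead of it and the grasp point (between the pads) is the TCP; z points along the fingers, y is the line along which they close (so a half turn about z gives the same grasp; the last joint's range is limited). The gripper opens to 85 mm and grips with 20 to 120 N. Pads are 22 mm wide; open, the fingers measure 114 mm over their backs; the gripper's body (76 mm by 85 mm) begins 54 mm behind the grasp point. The pads swing forward as they close: fully open they stand 13 mm farther back than shut.
Start: joints at [59.679, 7.471, 85.268, -0, 87.261, -4.893], TCP at [257.605, 541.89, 250.292] pointing down, gripper open.
Joint ranges: [-169.43, 169.43], [-51.17, 129.36], [1.28, 143.12], [-76.62, 256.62], [0, 156.53], [-152.29, 152.29]. Speed limits (degrees/s): [136.94, 136.94, 159.86, 180, 180, 180].

INTERFACE

Orientations are given as [roll, pitch, yaw] about the fixed x, y, z axes, in that order (R = Rz(yaw) Ry(pitch) Rx(roll)).
In Python, from bench import r gives the robot as it stands. The module is installed in compiled form; this text tells all that it offers.
- The arm moves only by the tool servo_tool, never from a script. Its arguments are lists of equal length, an entry for each row: "fingers": the finger opening in m, from 0 to 0.0854; "linear": the shift along the tool's x, y, z in m, a list of three; "rotation": the turn, a rotation vector about the tool's x, y, z in degrees, a list of three. A call has 1 to 10 rows; each row is the pose to reach, as a shift and turn from the pose commanded when the call began, along the tool's axes at that moment; what a row does not reach only later rows make up. A row lasts 1/10 s, in which the tool goes at most 50 mm and 8.59 degrees, less where a joint would pass 70% of its speed; a pose out of reach is approached as far as the arm can. A call with a gripper value outside its range is refused whole. The fingers move at their own pace and stop on an object; "force" is the grip in N (left out, the last holds). Time passes only in rows, so rows that repeat a pose let the fingers close. It gives the time, the measured TCP pose, the force, the opening and the grip force at its end, in the units of the state.
- r.sense(): the state, without advancing time (a new reading comes with each control period).
- r.snapshot(name): name is "scene" or "top" or "wrist"; returns a dict with "frame" (420x560x3 uint8, red, green, blue), "fx", "fy", "cx", "cy" (pixels), "camera_from_world" (4x4, takes a point from world to camera coordinates). Camera axes: x right, y up, looking along -z (the intrinsics and any distortion apply to the point x, -y, -z); pixel columns grow to the right and rows downward; lengths in mm; the calibration is good to about 2 mm. A picture is of the moment at which its call begins. There is no depth.
- r.hand_in(): hands the job in; it is judged then, once.
The state is a dict: "time": time; "joint_pos": joint angles; "qd": joint speeds; "joint_efforts": joint torques, N m; "tool_pos": TCP position; "tcp_rot": TCP orientation; "ft_force": force on the tool from outside, world axes, zero at the start; "wrist_torque": the same for the moment, N m; "finger_gap": finger opening in mm; "grip_force": force on a finger pad.
Only numpy, scipy, OpenCV 4.12 (cv2) and the standard library are available. Lean on these libraries where they do the work, as an engineer would, in place of code of your own. Each camera call takes 0.05 s, during which the arm holds its last target. There are 200 camera calls.

## Working session

There is one attempt and no reset: what is moved stays moved. The work goes in short steps, Python scripts to look and compute and a tool call to move; the robot and the scene stay as the last step left them, time stands still between calls to the robot, and variables do not carry over. Pictures are saved under pics/ and viewed, at most 14 in all, crops included, and the job is handed in when it is done.

Besides the shell and the picture viewer there is one more tool, called after "Call:" by a JSON object that holds its "fn" and its "kwargs". servo_tool: Moves the arm, as the interface text tells. Its arguments: {"type":"object","properties":{"fingers":{"type":"array","items":{"type":"number"}},"linear":{"type":"array","items":{"type":"array","items":{"type":"number"}}},"rotation":{"type":"array","items":{"type":"array","items":{"type":"number"}}},"force":{"type":"number"}},"required":["fingers","linear","rotation"]}

```bash
mkdir -p pics
python3 - <<'E'
from bench import r
import cv2,numpy as np
s=r.sense();print(s)
for n in("top","scene"):
    d=r.snapshot(n);cv2.imwrite(f"pics/{n}0.png",d["frame"][:,:,::-1])
    print(n,{k:(np.round(v,3).tolist() if k!="frame" else 0) for k,v in d.items()})
E
```

```text
{'time': 0.0, 'joint_pos': array([ 5.96803599e+01,  7.51446574e+00,  8.53281157e+01, -1.04113703e-03,
        8.72636251e+01, -4.89404960e+00]), 'qd': array([-0.04376867, -0.06071202,  0.12272663,  0.06499135, -0.05970759,
       -0.06085468]), 'joint_efforts': array([ 1.47638848e-04, -5.69449604e+01, -5.00518441e+01, -5.21433394e-04,
        1.59176567e-02, -2.90329092e-05]), 'tool_pos': array([257.33590443, 541.44042868, 249.26226916]), 'tcp_rot': array([-1.79894092e+02, -8.02477918e-03,  1.54574453e+02]), 'ft_force': array([0.67411245, 0.62843873, 0.02764584]), 'wrist_torque': array([-0.03882183,  0.03464686, -0.04794017]), 'grip_force': 0.0, 'finger_gap': 85.08555450633638}
top {'frame': 0, 'fx': 423.649, 'fy': 423.649, 'cx': 289.601, 'cy': 205.938, 'camera_from_world': [[0.018, -1.0, 0.01, -210.852], [0.997, 0.019, 0.074, -512.485], [-0.074, 0.008, 0.997, -1341.138], [0.0, 0.0, 0.0, 1.0]]}
scene {'frame': 0, 'fx': 470.202, 'fy': 470.202, 'cx': 277.41, 'cy': 201.765, 'camera_from_world': [[-0.787, -0.617, 0.015, 286.692], [0.491, -0.611, 0.621, -425.818], [-0.374, 0.496, 0.784, -1352.878], [0.0, 0.0, 0.0, 1.0]]}
```

View pics/top0.png

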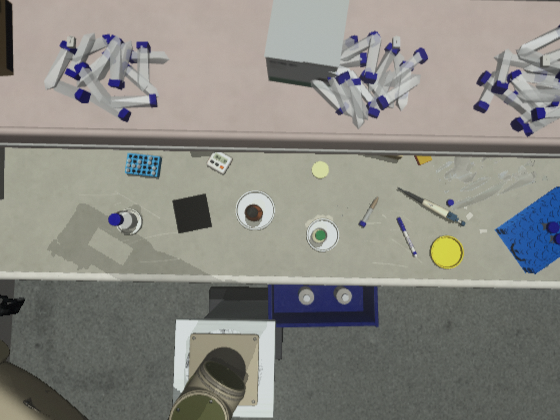

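View pics/scene0.png

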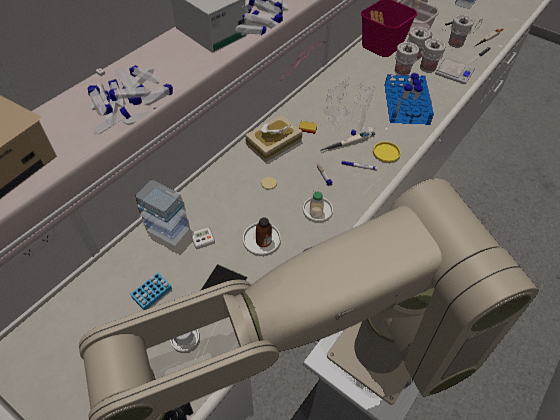

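The top view shows the medium bottle (brown) in the large tray at (255,210), the small bottle (green cap) in the medium tray at (322,235), and the large bottle (blue cap) in the small tray at (126,220). The mat is at (192,212). The yellow ring at (446,252) is the tray_medium look-alike, because tray_medium must be white. Next I'll measure and confirm in a crop.

```bash
cat > h.py <<'E'
from bench import r
import cv2,numpy as np
def ray(d,u,v,z):
    T=np.array(d["camera_from_world"]);R=T[:3,:3];c=-R.T@T[:3,3]
    w=R.T@np.array([(u-d["cx"])/d["fx"],-(v-d["cy"])/d["fy"],-1])
    return c+w*(z-c[2])/w[2]
def blobs(m,amin=20):
    cs,_=cv2.findContours(m.astype(np.uint8),cv2.RETR_EXTERNAL,cv2.CHAIN_APPROX_NONE)
    return [c for c in cs if cv2.contourArea(c)>amin]
E
python3 - <<'E'
from h import *
d=r.snapshot("top");f=d["frame"];hsv=cv2.cvtColor(f,cv2.COLOR_RGB2HSV)
roi=np.zeros(f.shape[:2],bool);roi[150:275,100:345]=1
H,S,V=[hsv[...,i].astype(int) for i in range(3)]
for name,m,z in [("white",(S<25)&(V>205),14),("black",(V<60),3),("green",(H>45)&(H<90)&(S>80),101+3),("blue",(H>105)&(H<130)&(S>120),128+3),("brown",(H<15)&(S>100)&(V<140),80)]:
    for c in blobs(m&roi,12):
        (u,v),(w,h),a=cv2.minAreaRect(c);p=ray(d,u,v,z)
        e=cv2.minEnclosingCircle(c)
        q=ray(d,*e[0],z)
        print(name,round(u),round(v),"size mm",np.round(np.array([w,h])*(1341-z)/423.6,0),"rect",p.round(0),"circ",q.round(0),round(2*e[1]*(1341-z)/423.6))
t=cv2.resize(f[150:275,90:350],None,fx=3,fy=3,interpolation=cv2.INTER_CUBIC)[:,:,::-1]
g=cv2.imread("pics/scene0.png")
s=cv2.resize(g[180:260,230:350],None,fx=2.6,fy=2.6,interpolation=cv2.INTER_CUBIC)
o=np.zeros((t.shape[0]+s.shape[0],t.shape[1],3),np.uint8);o[:t.shape[0]]=t;o[t.shape[0]:,:s.shape[1]]=s
cv2.imwrite("pics/crop1.png",o)
E
```

```text
white 323 234 size mm [85. 79.] rect [ 429. -311.   14.] circ [ 426. -308.   14.] 87
white 138 226 size mm [ 9. 49.] rect [445. 284.  14.] circ [446. 288.  14.] 49
white 255 210 size mm [100. 107.] rect [502. -90.  14.] circ [501. -90.  14.] 109
white 219 161 size mm [56. 49.] rect [660.  32.  14.] circ [659.  32.  14.] 68
black 251 212 size mm [36. 29.] rect [496. -77.   3.] circ [498. -78.   3.] 37
black 192 213 size mm [103. 105.] rect [488. 115.   3.] circ [487. 115.   3.] 143
green 320 235 size mm [23. 26.] rect [ 424. -295.  104.] circ [ 424. -294.  104.] 28
blue 114 220 size mm [31. 37.] rect [459. 312. 131.] circ [461. 311. 131.] 39
brown 257 212 size mm [23. 39.] rect [ 492. -102.   80.] circ [492. -98.  80.] 42
```

View pics/crop1.png

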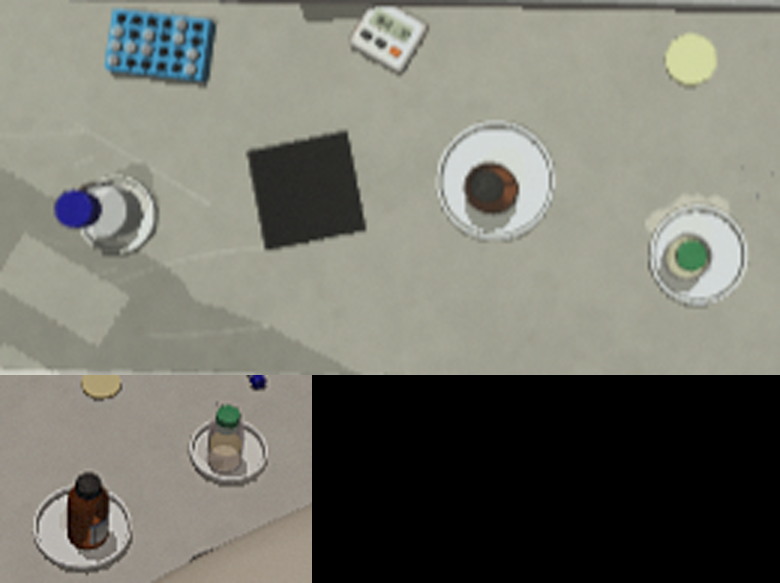

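The crop confirms the sizes. The large-tray rim is about 123 mm, medium about 104 mm and small about 82 mm, all white. Bottle shoulders sit at about 60% of the height. I'll hover over the large bottle with the tool turned to yaw 90 and look through the wrist camera.

Call:
{"fn": "servo_tool", "kwargs": {"fingers": [0.085,0.085,0.085,0.085,0.085,0.085,0.085,0.085,0.085,0.085], "linear": [[-0.035,-0.015,0],[-0.07,-0.03,0],[-0.105,-0.045,0],[-0.14,-0.06,0],[-0.175,-0.075,0],[-0.21,-0.09,0],[-0.245,-0.105,0],[-0.281,-0.12,0],[-0.281,-0.12,0],[-0.281,-0.12,0]], "rotation": [[0,0,7],[0,0,14],[0,0,21],[0,0,28],[0,0,36],[0,0,44],[0,0,52],[0,0,60],[0,0,64.57],[0,0,64.57]]}}

```text
time: 1.15
tool_pos: [460.4, 311.8, 249.9]
tcp_rot: [-180.0, 0.0, 89.8]
ft_force: [-0.4, 0.3, -0.2]
finger_gap: 85.2
grip_force: 0.0
```

Run:
```python
from h import *
s=r.sense();print(s["time"],s["tool_pos"],s["tcp_rot"],s["joint_pos"].round(1))
d=r.snapshot("wrist");cv2.imwrite("pics/w1.png",d["frame"][:,:,::-1]);print(np.round(d["camera_from_world"],3),d["fx"],d["cx"],d["cy"])
d=r.snapshot("top")
for n,u,v,z in[("large tray",255,210.3,14),("med tray",322.5,235,14),("small tray",129.3,221.5,14),("mat",192.2,213,3),("small b",320.3,234.7,104),("med b",253.3,211.3,118),("large b",115,219.7,131)]:print(n,ray(d,u,v,z).round(1))
```

```text
1.15 [460.40579108 311.77396562 249.88106432] [-1.79958787e+02  1.70046525e-02  8.97965156e+01] [28.8  0.7 92.4  0.  86.9 29. ]
[[ 1.00000e+00 -3.00000e-03 -1.00000e-03 -4.58543e+02]
 [ 3.00000e-03  9.57000e-01 -2.91000e-01 -2.62398e+02]
 [ 2.00000e-03  2.91000e-01  9.57000e-01 -4.71005e+02]
 [ 0.00000e+00  0.00000e+00  0.00000e+00  1.00000e+00]] 346.24319995021955 275.6577193585816 213.55357754722831
large tray [500.5 -90.2  14. ]
med tray [ 425.1 -308.8   14. ]
small tray [457.  311.6  14. ]
mat [488.7 113.8   3. ]
small b [ 425.2 -294.3  104. ]
med b [491.  -92.8 118. ]
large b [458.  310.5 131. ]
```

View pics/w1.png

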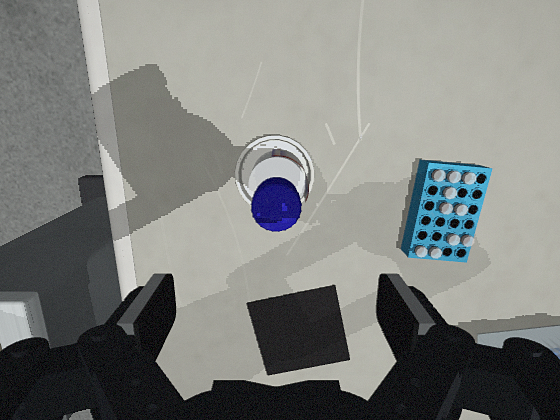

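The wrist view shows the blue cap at (276,204), the small tray ring spanning u 235–314 with its top at v 134, and the mat centred at about (299,330). I'll turn these into points.

Run:
```python
from h import *
d=r.snapshot("wrist");f=d["frame"];hsv=cv2.cvtColor(f,cv2.COLOR_RGB2HSV);H,S,V=[hsv[...,i].astype(int) for i in range(3)]
m=(H>105)&(H<130)&(S>120);m[:,:200]=0;m[:,350:]=0
c=max(blobs(m),key=cv2.contourArea);(u,v),R=cv2.minEnclosingCircle(c);print("cap",cv2.boundingRect(c),ray(d,u,v,128),[ray(d,a,v,128)[0].round(1) for a in(u-R,u+R)])
x,y,w,h=cv2.boundingRect(c); print("cap bottom edge y(top plane)+19:",ray(d,u,y+h,131)[1]+19)
print("tray L,R,top",ray(d,235,173,14),ray(d,314.5,173,14),ray(d,275,134,14)[1]-42)
m=(V<50)&(S<90);m[:280]=0;m[:,:240]=0;m[:,355:]=0;m[377:]=0
c=max(blobs(m),key=cv2.contourArea);b=cv2.boxPoints(cv2.minAreaRect(c))
print("mat",b.round(),np.mean([ray(d,*p,3) for p in b],0))
```

```text
cap (253, 179, 50, 54) [460.12390598 319.09907086 128.        ] [np.float64(440.3), np.float64(480.0)]
cap bottom edge y(top plane)+19: 317.6357901375196
tray L,R,top [416.06352826 322.64755335  14.        ] [499.52885563 322.88797306  14.        ] 320.76927188891545
mat [[247. 303.]
 [334. 286.]
 [349. 360.]
 [261. 378.]] [486.90050644 118.82731425   3.        ]
```

Top and wrist differ by up to 8 mm off-axis, which looks like mild barrel distortion. I'll trust near-axis views: large bottle ≈(459.5,318), small tray ≈(458,321), mat ≈(488,116). Now the descent.

Call:
{"fn": "servo_tool", "kwargs": {"fingers": [0.085,0.085,0.085,0.085,0.085,0.085,0.085,0.085,0.085,0.085], "linear": [[0.0065,-0.001,0.02],[0.0065,-0.001,0.045],[0.0065,-0.001,0.07],[0.0065,-0.001,0.095],[0.0065,-0.001,0.115],[0.0065,-0.001,0.135],[0.0065,-0.001,0.15],[0.0065,-0.001,0.162],[0.0065,-0.001,0.168],[0.0065,-0.001,0.168]], "rotation": [[0,0,0],[0,0,0],[0,0,0],[0,0,0],[0,0,0],[0,0,0],[0,0,0],[0,0,0],[0,0,0],[0,0,0]]}}

```text
time: 2.3
tool_pos: [458.4, 319.4, 81.7]
tcp_rot: [-179.9, 0.0, 90.0]
ft_force: [-0.7, 0.3, -0.0]
finger_gap: 85.0
grip_force: 0.0
```

Run:
```python
from h import *
d=r.snapshot("wrist");cv2.imwrite("pics/w2.png",d["frame"][:,:,::-1])
```

```text
(no output)
```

View pics/w2.png

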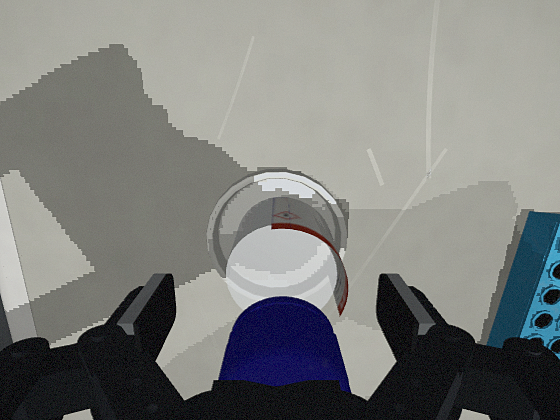

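The bottle stands centred between the fingers (cap at u≈285, fingers at 175 and 378). Closing.

Call:
{"fn": "servo_tool", "kwargs": {"fingers": [0.05,0.05,0.05,0.05,0.05,0.05,0.05,0.05,0.05,0.05], "linear": [[0,0,0],[0,0,0],[0,0,0],[0,0,0],[0,0,0],[0,0,0],[0,0,0],[0,0,0],[0,0,0],[0,0,0]], "rotation": [[0,0,0],[0,0,0],[0,0,0],[0,0,0],[0,0,0],[0,0,0],[0,0,0],[0,0,0],[0,0,0],[0,0,0]], "force": 35}}

```text
time: 3.35
tool_pos: [459.7, 319.9, 83.7]
tcp_rot: [179.9, -0.1, 90.0]
ft_force: [0.2, 0.8, 6.6]
finger_gap: 55.7
grip_force: 37.1
```

Call:
{"fn": "servo_tool", "kwargs": {"fingers": [0.05,0.05,0.05,0.05,0.05,0.05,0.05,0.05], "linear": [[0,0,-0.002],[0,0,-0.004],[0,0,-0.006],[0,0,-0.008],[0,0,-0.01],[0,0,-0.01],[0,0,-0.01],[0,0,-0.01]], "rotation": [[0,0,0],[0,0,0],[0,0,0],[0,0,0],[0,0,0],[0,0,0],[0,0,0],[0,0,0]]}}

```text
time: 4.15
tool_pos: [458.8, 319.3, 92.2]
tcp_rot: [-180.0, 0.0, 90.0]
ft_force: [0.9, 0.1, -2.3]
finger_gap: 55.7
grip_force: 37.3
```

Run:
```python
from h import *
s=r.sense();print(s["tool_pos"],s["ft_force"],s["finger_gap"])
d=r.snapshot("wrist");cv2.imwrite("pics/w3.png",d["frame"][:,:,::-1])
```

```text
[458.78893293 319.31440032  92.17596512] [ 0.91593454  0.07212405 -2.29933057] 55.719995099055126
```

View pics/w3.png

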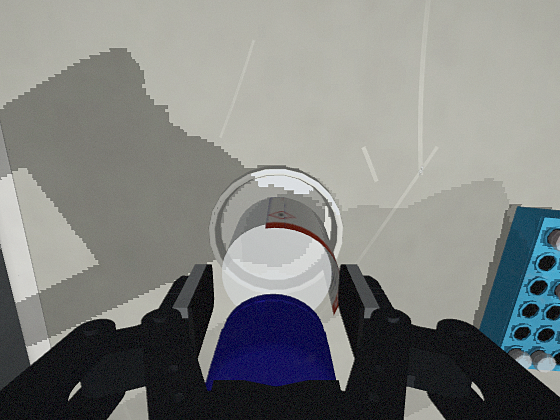

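The bottle is held: gap steady at 55.7 mm, load 2.3 N, cap upright at (270,340). Moving to the mat.

Call:
{"fn": "servo_tool", "kwargs": {"fingers": [0.05,0.05,0.05,0.05,0.05,0.05,0.05,0.05,0.05,0.05], "linear": [[0,0,-0.01],[0,0,-0.025],[-0.01,0.001,-0.035],[-0.03,0.004,-0.04],[-0.06,0.008,-0.04],[-0.09,0.013,-0.04],[-0.12,0.018,-0.04],[-0.15,0.022,-0.04],[-0.175,0.025,-0.04],[-0.19,0.027,-0.04]], "rotation": [[0,0,0],[0,0,0],[0,0,0],[0,0,0],[0,0,0],[0,0,0],[0,0,0],[0,0,0],[0,0,0],[0,0,0]]}}

```text
time: 5.2
tool_pos: [486.5, 127.0, 133.8]
tcp_rot: [179.9, 0.0, 89.9]
ft_force: [-0.4, 0.4, -2.5]
finger_gap: 55.8
grip_force: 37.6
```

Call:
{"fn": "servo_tool", "kwargs": {"fingers": [0.05,0.05,0.05,0.05,0.05,0.05,0.05,0.05,0.05,0.05], "linear": [[-0.008,0.001,0],[-0.013,0.002,0],[-0.013,0.002,0.008],[-0.013,0.002,0.018],[-0.013,0.002,0.028],[-0.013,0.002,0.036],[-0.013,0.002,0.04],[-0.013,0.002,0.042],[-0.013,0.002,0.044],[-0.013,0.002,0.044]], "rotation": [[0,0,0],[0,0,0],[0,0,0],[0,0,0],[0,0,0],[0,0,0],[0,0,0],[0,0,0],[0,0,0],[0,0,0]]}}

```text
time: 6.2
tool_pos: [488.0, 116.4, 88.3]
tcp_rot: [180.0, -0.0, 90.0]
ft_force: [0.4, -0.5, -2.3]
finger_gap: 55.8
grip_force: 37.6
```

Call:
{"fn": "servo_tool", "kwargs": {"fingers": [0.05,0.05,0.05,0.05,0.05,0.05,0.05,0.05,0.05], "linear": [[0,0,0.001],[0,0,0.002],[0,0,0.003],[0,0,0.004],[0,0,0.0045],[0,0,0.005],[0,0,0.0055],[0,0,0.0055],[0,0,0.0055]], "rotation": [[0,0,0],[0,0,0],[0,0,0],[0,0,0],[0,0,0],[0,0,0],[0,0,0],[0,0,0],[0,0,0]]}}

```text
time: 7.1
tool_pos: [488.0, 116.4, 83.6]
tcp_rot: [180.0, 0.0, 90.0]
ft_force: [-3.0, 0.0, 7.3]
finger_gap: 56.0
grip_force: 38.0
```

Contact (+7 N), so it's resting on the mat. Release and rise.

Call:
{"fn": "servo_tool", "kwargs": {"fingers": [0.06,0.065,0.07,0.08,0.085,0.085,0.085,0.085], "linear": [[0,0,0],[0,0,0],[0,0,0],[0,0,0],[0,0,0],[0,0,0],[0,0,0],[0,0,0]], "rotation": [[0,0,0],[0,0,0],[0,0,0],[0,0,0],[0,0,0],[0,0,0],[0,0,0],[0,0,0]]}}

```text
time: 7.9
tool_pos: [487.9, 116.4, 82.8]
tcp_rot: [-180.0, 0.0, 90.0]
ft_force: [-0.2, 0.6, -0.7]
finger_gap: 84.7
grip_force: 0.0
```

Call:
{"fn": "servo_tool", "kwargs": {"fingers": [0.085,0.085,0.085,0.085,0.085,0.085,0.085,0.085,0.085,0.085], "linear": [[0,0,-0.01],[0,0,-0.03],[0,0,-0.06],[0,0,-0.1],[0,0,-0.14],[0,0,-0.167],[-0.045,-0.007,-0.167],[-0.09,-0.014,-0.167],[-0.135,-0.021,-0.167],[-0.18,-0.028,-0.167]], "rotation": [[0,0,0],[0,0,0],[0,0,0],[0,0,0],[0,0,0],[0,0,0],[0,0,0],[0,0,0],[0,0,0],[0,0,0]]}}

```text
time: 8.9
tool_pos: [459.4, -65.1, 250.9]
tcp_rot: [179.9, 0.0, 90.0]
ft_force: [1.9, -0.1, 0.0]
finger_gap: 85.3
grip_force: 0.0
```

Call:
{"fn": "servo_tool", "kwargs": {"fingers": [0.085,0.085,0.085,0.085,0.085,0.085,0.085,0.085], "linear": [[-0.045,-0.007,0],[-0.09,-0.014,0],[-0.135,-0.021,0],[-0.18,-0.028,0],[-0.21,-0.033,0],[-0.23,-0.035,0],[-0.23,-0.035,0],[-0.23,-0.035,0]], "rotation": [[0,0,0],[0,0,0],[0,0,0],[0,0,0],[0,0,0],[0,0,0],[0,0,0],[0,0,0]]}}

```text
time: 9.7
tool_pos: [424.8, -293.6, 250.2]
tcp_rot: [180.0, -0.0, 89.9]
ft_force: [-0.1, -0.2, -0.5]
finger_gap: 85.2
grip_force: 0.0
```

```bash
cat > cap.py <<'E'
from h import *
import sys
def look(name,pic,ztop,rc):
    s=r.sense();print(s["tool_pos"].round(1))
    d=r.snapshot("wrist");f=d["frame"];cv2.imwrite(pic,f[:,:,::-1]);hsv=cv2.cvtColor(f,cv2.COLOR_RGB2HSV);H,S,V=[hsv[...,i].astype(int) for i in range(3)]
    m={"green":(H>45)&(H<90)&(S>80),"blue":(H>105)&(H<130)&(S>120),"black":(V<60)&(S<120)}[name];m[:,:180]=0;m[:,375:]=0;m[270:]=0
    c=max(blobs(m),key=cv2.contourArea);x,y,w,h=cv2.boundingRect(c)
    print("cap px",x,y,w,h,"centre x,y",ray(d,x+w/2,y+h/2,ztop)[0].round(1),(ray(d,x+w/2,y+h,ztop)[1]+rc).round(1),"width",(ray(d,x+w,y+h/2,ztop)-ray(d,x,y+h/2,ztop))[0].round(1))
    w8=((S<30)&(V>150)).astype(np.uint8);w8[:,:150]=0;w8[:,400:]=0;w8[280:]=0
    c=max(blobs(w8),key=cv2.contourArea);x,y,w,h=cv2.boundingRect(c)
    L,Rr,T,B=ray(d,x,y+h/2,14),ray(d,x+w,y+h/2,14),ray(d,x+w/2,y,14),ray(d,x+w/2,y+h,14)
    print("white px",x,y,w,h,"centre",((L+Rr)/2)[0].round(1),((T+B)/2)[1].round(1),"size",(Rr-L)[0].round(1),(T-B)[1].round(1))
E
python3 -c 'from cap import look;look("green","pics/w4.png",104,16)'
```

```text
[ 424.8 -293.6  250.2]
cap px 258 181 39 39 centre x,y 425.7 -290.6 width 31.5
white px 150 0 250 280 centre 423.6 -266.2 size 255.5 284.7
```

View pics/w4.png

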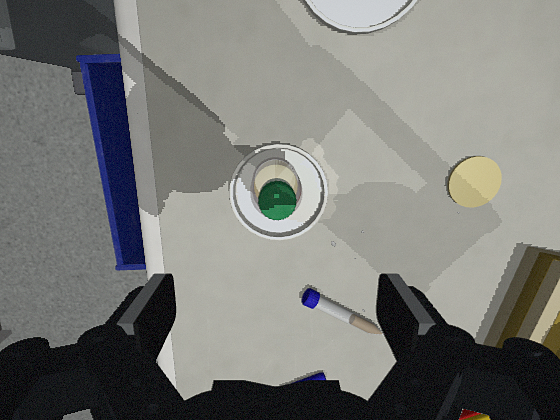

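The wrist view shows the green cap at (277,200), inside the medium tray ring spanning u 230–328, v 142–240. Descending onto the small bottle.

Run:
```python
from h import *
d=r.snapshot("wrist")
print("med tray",ray(d,230,191,14),ray(d,328,191,14),ray(d,279,142,14),ray(d,279,240,14))
```

```text
med tray [ 375.72671741 -302.6246811    14.        ] [ 480.25530457 -302.61810135   14.        ] [ 427.83625093 -251.2273065    14.        ] [ 428.15331277 -358.53312743   14.        ]
```

Call:
{"fn": "servo_tool", "kwargs": {"fingers": [0.085,0.085,0.085,0.085,0.085,0.085,0.085,0.085,0.085,0.085], "linear": [[0.003,0.001,0.03],[0.003,0.001,0.06],[0.003,0.001,0.09],[0.003,0.001,0.115],[0.003,0.001,0.14],[0.003,0.001,0.16],[0.003,0.001,0.175],[0.003,0.001,0.187],[0.003,0.001,0.193],[0.003,0.001,0.193]], "rotation": [[0,0,0],[0,0,0],[0,0,0],[0,0,0],[0,0,0],[0,0,0],[0,0,0],[0,0,0],[0,0,0],[0,0,0]]}}

```text
time: 10.8
tool_pos: [425.8, -290.3, 56.4]
tcp_rot: [-180.0, -0.0, 90.0]
ft_force: [0.3, 0.8, -0.5]
finger_gap: 84.9
grip_force: 0.0
```

Call:
{"fn": "servo_tool", "kwargs": {"fingers": [0.04,0.04,0.04,0.04,0.04,0.04,0.04,0.04,0.04,0.04], "linear": [[0,0,0],[0,0,0],[0,0,0],[0,0,0],[0,0,0],[0,0,0],[0,0,0],[0,0,0],[0,0,0],[0,0,0]], "rotation": [[0,0,0],[0,0,0],[0,0,0],[0,0,0],[0,0,0],[0,0,0],[0,0,0],[0,0,0],[0,0,0],[0,0,0]], "force": 35}}

```text
time: 11.8
tool_pos: [426.3, -291.3, 58.0]
tcp_rot: [179.9, 0.1, 90.0]
ft_force: [-1.1, 2.0, 5.9]
finger_gap: 46.3
grip_force: 35.8
```

Call:
{"fn": "servo_tool", "kwargs": {"fingers": [0.04,0.04,0.04,0.04,0.04,0.04,0.04], "linear": [[0,0,-0.002],[0,0,-0.004],[0,0,-0.006],[0,0,-0.008],[0,0,-0.01],[0,0,-0.01],[0,0,-0.01]], "rotation": [[0,0,0],[0,0,0],[0,0,0],[0,0,0],[0,0,0],[0,0,0],[0,0,0]]}}

```text
time: 12.5
tool_pos: [425.9, -290.6, 66.8]
tcp_rot: [180.0, 0.0, 90.0]
ft_force: [0.7, 0.5, -1.8]
finger_gap: 46.3
grip_force: 36.0
```

Small bottle held. Medium tray ≈(427,-306), measured 105 mm against the expected 106. Lifting high and carrying to the small tray at (458,321).

Call:
{"fn": "servo_tool", "kwargs": {"fingers": [0.04,0.04,0.04,0.04,0.04,0.04,0.04,0.04,0.04,0.04], "linear": [[0,0,-0.015],[0,0,-0.04],[0,0,-0.07],[0,0,-0.1],[0,0,-0.125],[0.01,0,-0.14],[0.03,0,-0.14],[0.06,0,-0.14],[0.095,0,-0.14],[0.13,0,-0.14]], "rotation": [[0,0,0],[0,0,0],[0,0,0],[0,0,0],[0,0,0],[0,0,0],[0,0,0],[0,0,0],[0,0,0],[0,0,0]]}}

```text
time: 13.5
tool_pos: [425.3, -158.9, 206.7]
tcp_rot: [-180.0, -0.0, 90.0]
ft_force: [0.7, 0.3, -1.9]
finger_gap: 46.8
grip_force: 36.3
```

Call:
{"fn": "servo_tool", "kwargs": {"fingers": [0.04,0.04,0.04,0.04,0.04,0.04,0.04,0.04,0.04,0.04], "linear": [[0.035,0.002,0],[0.07,0.005,0],[0.105,0.008,0],[0.14,0.011,0],[0.175,0.014,0],[0.21,0.017,0],[0.245,0.02,0],[0.28,0.023,0],[0.315,0.026,0],[0.35,0.029,0]], "rotation": [[0,0,0],[0,0,0],[0,0,0],[0,0,0],[0,0,0],[0,0,0],[0,0,0],[0,0,0],[0,0,0],[0,0,0]]}}

```text
time: 14.5
tool_pos: [453.9, 191.2, 206.8]
tcp_rot: [-180.0, 0.0, 90.0]
ft_force: [1.4, 0.1, -2.0]
finger_gap: 46.4
grip_force: 36.3
```

Call:
{"fn": "servo_tool", "kwargs": {"fingers": [0.04,0.04,0.04,0.04,0.04,0.04,0.04], "linear": [[0.035,0.001,0],[0.07,0.002,0],[0.1,0.003,0],[0.12,0.003,0],[0.1315,0.003,0],[0.1315,0.003,0],[0.1315,0.003,0]], "rotation": [[0,0,0],[0,0,0],[0,0,0],[0,0,0],[0,0,0],[0,0,0],[0,0,0]]}}

```text
time: 15.2
tool_pos: [457.5, 320.3, 206.6]
tcp_rot: [-180.0, 0.0, 90.0]
ft_force: [-0.3, -0.1, -1.3]
finger_gap: 46.6
grip_force: 36.3
```

Run:
```python
from h import *
print(r.sense()["tool_pos"])
d=r.snapshot("wrist");cv2.imwrite("pics/w5.png",d["frame"][:,:,::-1])
```

```text
[457.54548477 320.26888121 206.61860194]
```

View pics/w5.png

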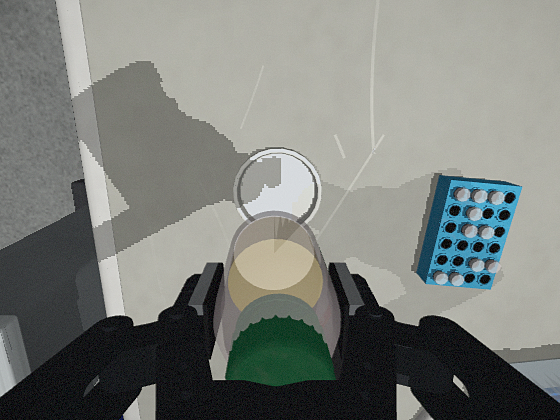

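The small tray ring spans u 233–321, v 147–236, and the held bottle is upright. I'll compute its centre.

Run:
```python
from h import *
d=r.snapshot("wrist")
print(ray(d,233,191,14),ray(d,321,191,14),ray(d,277,147,14),ray(d,277,236,14))
```

```text
[417.03409574 320.40767096  14.        ] [499.57447713 320.38778638  14.        ] [458.27114085 361.15296417  14.        ] [458.34319583 275.38942757  14.        ]
```

Call:
{"fn": "servo_tool", "kwargs": {"fingers": [0.04,0.04,0.04,0.04,0.04,0.04,0.04,0.04,0.04,0.04], "linear": [[0,0,0.01],[0,0,0.03],[0,0,0.055],[0,0,0.08],[0,0,0.1],[0,0,0.115],[0,0,0.125],[0,0,0.13],[0,0,0.13],[0,0,0.13]], "rotation": [[0,0,0],[0,0,0],[0,0,0],[0,0,0],[0,0,0],[0,0,0],[0,0,0],[0,0,0],[0,0,0],[0,0,0]]}}

```text
time: 16.3
tool_pos: [458.5, 321.2, 77.7]
tcp_rot: [179.9, -0.0, 90.0]
ft_force: [-0.3, 0.1, -0.8]
finger_gap: 46.2
grip_force: 36.3
```

Call:
{"fn": "servo_tool", "kwargs": {"fingers": [0.04,0.04,0.04,0.04,0.04,0.04,0.04,0.04,0.04,0.04], "linear": [[-0.001,0,0.004],[-0.001,0,0.008],[-0.001,0,0.012],[-0.001,0,0.014],[-0.001,0,0.016],[-0.001,0,0.017],[-0.001,0,0.018],[-0.001,0,0.019],[-0.001,0,0.0195],[-0.001,0,0.0195]], "rotation": [[0,0,0],[0,0,0],[0,0,0],[0,0,0],[0,0,0],[0,0,0],[0,0,0],[0,0,0],[0,0,0],[0,0,0]]}}

```text
time: 17.3
tool_pos: [458.0, 320.1, 58.0]
tcp_rot: [180.0, -0.0, 90.0]
ft_force: [-3.0, -1.6, 6.7]
finger_gap: 46.1
grip_force: 36.8
```

Seated (+6.7 N). Release, rise, and go over the medium bottle at ≈(491,-93).

Call:
{"fn": "servo_tool", "kwargs": {"fingers": [0.05,0.055,0.06,0.07,0.08,0.085,0.085,0.085], "linear": [[0,0,0],[0,0,0],[0,0,0],[0,0,0],[0,0,0],[0,0,0],[0,0,0],[0,0,0]], "rotation": [[0,0,0],[0,0,0],[0,0,0],[0,0,0],[0,0,0],[0,0,0],[0,0,0],[0,0,0]]}}

```text
time: 18.1
tool_pos: [457.9, 319.9, 57.3]
tcp_rot: [180.0, 0.0, 90.0]
ft_force: [-0.3, -0.8, 0.4]
finger_gap: 84.7
grip_force: 0.0
```

Call:
{"fn": "servo_tool", "kwargs": {"fingers": [0.085,0.085,0.085,0.085,0.085,0.085,0.085,0.085,0.085,0.085], "linear": [[0,0,-0.01],[0,0,-0.03],[0,0,-0.065],[0,0,-0.11],[0,0,-0.155],[0,0,-0.193],[-0.045,0.004,-0.193],[-0.09,0.007,-0.193],[-0.135,0.011,-0.193],[-0.18,0.014,-0.193]], "rotation": [[0,0,0],[0,0,0],[0,0,0],[0,0,0],[0,0,0],[0,0,0],[0,0,0],[0,0,0],[0,0,0],[0,0,0]]}}

```text
time: 19.1
tool_pos: [471.8, 138.4, 251.4]
tcp_rot: [179.9, -0.0, 90.0]
ft_force: [1.5, 0.8, 0.1]
finger_gap: 84.9
grip_force: 0.0
```

Call:
{"fn": "servo_tool", "kwargs": {"fingers": [0.085,0.085,0.085,0.085,0.085,0.085,0.085,0.085], "linear": [[-0.045,0.004,0],[-0.09,0.007,0],[-0.135,0.011,0],[-0.18,0.014,0],[-0.215,0.017,0],[-0.233,0.019,0],[-0.233,0.019,0],[-0.233,0.019,0]], "rotation": [[0,0,0],[0,0,0],[0,0,0],[0,0,0],[0,0,0],[0,0,0],[0,0,0],[0,0,0]]}}

```text
time: 19.9
tool_pos: [490.8, -93.2, 250.8]
tcp_rot: [180.0, -0.0, 89.9]
ft_force: [-0.7, 0.6, -0.7]
finger_gap: 85.0
grip_force: 0.0
```

```bash
python3 -c 'from cap import look;look("black","pics/w6.png",118,16.5)'
```

```text
[490.8 -93.2 250.8]
cap px 224 0 119 32 centre x,y 495.6 47.0 width 78.7
white px 150 0 250 280 centre 489.7 -65.8 size 255.9 285.2
```

View pics/w6.png

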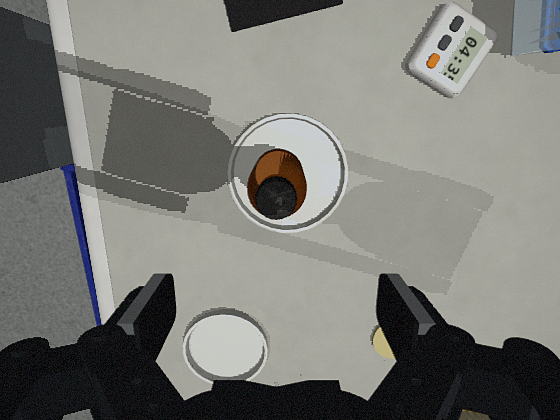

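The black cap is at about (277,199), u 255–298 and bottom v 221. The large tray ring spans u 229–348, v 113–233.

Run:
```python
from h import *
d=r.snapshot("wrist")
print("cap",ray(d,255,200,118)[0],ray(d,298,200,118)[0],ray(d,277,221,118)[1]+16.5)
a=[ray(d,*p,14) for p in((229,173),(348,173),(288.5,113),(288.5,233))];print("tray",a[0][0],a[1][0],a[2][1],a[3][1])
```

```text
cap 474.4289809754485 507.38279881236554 -85.45961590003992
tray 441.2308232211561 566.4201720619676 -22.231608300089576 -149.95363889159657
```

Medium bottle is at (491,-86) and large tray at (504,-86), both wrist-measured (ring 125 mm, expected 128). Grasping.

Call:
{"fn": "servo_tool", "kwargs": {"fingers": [0.085,0.085,0.085,0.085,0.085,0.085,0.085,0.085,0.085,0.085], "linear": [[0.007,0,0.03],[0.007,0,0.06],[0.007,0,0.09],[0.007,0,0.115],[0.007,0,0.135],[0.007,0,0.153],[0.007,0,0.167],[0.007,0,0.177],[0.007,0,0.182],[0.007,0,0.182]], "rotation": [[0,0,0],[0,0,0],[0,0,0],[0,0,0],[0,0,0],[0,0,0],[0,0,0],[0,0,0],[0,0,0],[0,0,0]]}}

```text
time: 21.0
tool_pos: [490.7, -85.9, 67.9]
tcp_rot: [-180.0, -0.0, 90.0]
ft_force: [-0.3, -0.1, 0.4]
finger_gap: 84.9
grip_force: 0.0
```

Call:
{"fn": "servo_tool", "kwargs": {"fingers": [0.045,0.045,0.045,0.045,0.045,0.045,0.045,0.045,0.045,0.045], "linear": [[0,0,0],[0,0,0],[0,0,0],[0,0,0],[0,0,0],[0,0,0],[0,0,0],[0,0,0],[0,0,0],[0,0,0]], "rotation": [[0,0,0],[0,0,0],[0,0,0],[0,0,0],[0,0,0],[0,0,0],[0,0,0],[0,0,0],[0,0,0],[0,0,0]], "force": 35}}

```text
time: 22.0
tool_pos: [491.9, -86.4, 69.5]
tcp_rot: [179.9, 0.0, 90.0]
ft_force: [0.7, 0.3, 5.5]
finger_gap: 51.4
grip_force: 37.2
```

Call:
{"fn": "servo_tool", "kwargs": {"fingers": [0.045,0.045,0.045,0.045,0.045,0.045,0.045], "linear": [[0,0,-0.002],[0,0,-0.004],[0,0,-0.006],[0,0,-0.008],[0,0,-0.01],[0,0,-0.01],[0,0,-0.01]], "rotation": [[0,0,0],[0,0,0],[0,0,0],[0,0,0],[0,0,0],[0,0,0],[0,0,0]]}}

```text
time: 22.7
tool_pos: [490.9, -86.1, 78.3]
tcp_rot: [180.0, 0.0, 90.0]
ft_force: [0.7, 0.4, -0.9]
finger_gap: 51.3
grip_force: 36.6
```

Held. Carrying to the medium tray at (428,-305).

Call:
{"fn": "servo_tool", "kwargs": {"fingers": [0.045,0.045,0.045,0.045,0.045,0.045,0.045,0.045,0.045,0.045], "linear": [[0,0,-0.015],[0,0,-0.035],[-0.01,-0.003,-0.045],[-0.03,-0.009,-0.05],[-0.06,-0.017,-0.05],[-0.095,-0.027,-0.05],[-0.13,-0.037,-0.05],[-0.165,-0.047,-0.05],[-0.19,-0.055,-0.05],[-0.207,-0.06,-0.05]], "rotation": [[0,0,0],[0,0,0],[0,0,0],[0,0,0],[0,0,0],[0,0,0],[0,0,0],[0,0,0],[0,0,0],[0,0,0]]}}

```text
time: 23.7
tool_pos: [429.5, -295.6, 128.1]
tcp_rot: [-180.0, 0.0, 89.9]
ft_force: [-0.1, 1.0, -1.7]
finger_gap: 51.6
grip_force: 36.9
```

Call:
{"fn": "servo_tool", "kwargs": {"fingers": [0.045,0.045,0.045,0.045,0.045,0.045,0.045,0.045,0.045,0.045], "linear": [[-0.008,-0.002,0],[-0.012,-0.003,0],[-0.012,-0.003,0.008],[-0.012,-0.003,0.02],[-0.012,-0.003,0.032],[-0.012,-0.003,0.042],[-0.012,-0.003,0.048],[-0.012,-0.003,0.05],[-0.012,-0.003,0.05],[-0.012,-0.003,0.05]], "rotation": [[0,0,0],[0,0,0],[0,0,0],[0,0,0],[0,0,0],[0,0,0],[0,0,0],[0,0,0],[0,0,0],[0,0,0]]}}

```text
time: 24.7
tool_pos: [428.2, -305.4, 78.8]
tcp_rot: [180.0, 0.0, 90.0]
ft_force: [0.5, -0.5, -1.1]
finger_gap: 51.2
grip_force: 36.9
```

Call:
{"fn": "servo_tool", "kwargs": {"fingers": [0.045,0.045,0.045,0.045,0.045,0.045,0.045,0.045,0.045,0.045], "linear": [[0,0,0.001],[0,0,0.003],[0,0,0.005],[0,0,0.006],[0,0,0.007],[0,0,0.008],[0,0,0.009],[0,0,0.0095],[0,0,0.0095],[0,0,0.0095]], "rotation": [[0,0,0],[0,0,0],[0,0,0],[0,0,0],[0,0,0],[0,0,0],[0,0,0],[0,0,0],[0,0,0],[0,0,0]]}}

```text
time: 25.7
tool_pos: [427.9, -305.3, 69.6]
tcp_rot: [-180.0, 0.0, 90.0]
ft_force: [-3.4, 1.1, 5.4]
finger_gap: 51.0
grip_force: 37.5
```

Seated. Release and return over the mat, to the pose where the large bottle was released.

Call:
{"fn": "servo_tool", "kwargs": {"fingers": [0.055,0.06,0.065,0.075,0.085,0.085,0.085,0.085], "linear": [[0,0,0],[0,0,0],[0,0,0],[0,0,0],[0,0,0],[0,0,0],[0,0,0],[0,0,0]], "rotation": [[0,0,0],[0,0,0],[0,0,0],[0,0,0],[0,0,0],[0,0,0],[0,0,0],[0,0,0]]}}

```text
time: 26.5
tool_pos: [427.9, -305.1, 68.8]
tcp_rot: [-180.0, -0.0, 90.0]
ft_force: [-0.7, 0.6, 0.7]
finger_gap: 85.1
grip_force: 0.0
```

Call:
{"fn": "servo_tool", "kwargs": {"fingers": [0.085,0.085,0.085,0.085,0.085,0.085,0.085,0.085,0.085,0.085], "linear": [[0,0,-0.01],[0,0,-0.03],[0,0,-0.065],[0,0,-0.11],[0,0,-0.15],[0,0,-0.182],[0.045,0.007,-0.182],[0.09,0.014,-0.182],[0.135,0.02,-0.182],[0.18,0.027,-0.182]], "rotation": [[0,0,0],[0,0,0],[0,0,0],[0,0,0],[0,0,0],[0,0,0],[0,0,0],[0,0,0],[0,0,0],[0,0,0]]}}

```text
time: 27.5
tool_pos: [454.8, -123.6, 251.9]
tcp_rot: [179.9, 0.0, 90.0]
ft_force: [1.4, 0.2, -0.7]
finger_gap: 84.8
grip_force: 0.0
```

Call:
{"fn": "servo_tool", "kwargs": {"fingers": [0.085,0.085,0.085,0.085,0.085,0.085,0.085,0.085], "linear": [[0.045,0.007,0],[0.09,0.014,0],[0.135,0.02,0],[0.18,0.025,0],[0.22,0.03,0],[0.241,0.033,0],[0.241,0.033,0],[0.241,0.033,0]], "rotation": [[0,0,0],[0,0,0],[0,0,0],[0,0,0],[0,0,0],[0,0,0],[0,0,0],[0,0,0]]}}

```text
time: 28.3
tool_pos: [487.8, 116.0, 251.3]
tcp_rot: [180.0, 0.0, 90.1]
ft_force: [0.2, -0.2, 0.3]
finger_gap: 85.2
grip_force: 0.0
```

```bash
python3 -c 'from cap import look;look("blue","pics/w7.png",131,19)'
```

```text
[487.8 116.  251.3]
cap px 252 187 51 54 centre x,y 488.5 113.7 width 37.7
white px 150 0 250 280 centre 486.5 143.1 size 256.2 285.6
```

View pics/w7.png

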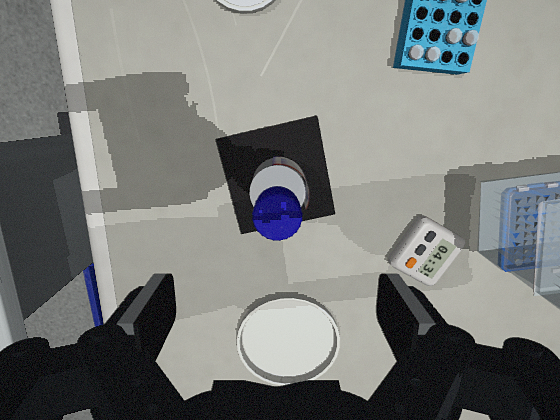

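The large bottle stands upright on the mat, cap (277,213) → (488.5,113.7). Grasping.

Call:
{"fn": "servo_tool", "kwargs": {"fingers": [0.085,0.085,0.085,0.085,0.085,0.085,0.085,0.085,0.085,0.085], "linear": [[-0.002,0.001,0.02],[-0.002,0.001,0.045],[-0.002,0.001,0.07],[-0.002,0.001,0.095],[-0.002,0.001,0.115],[-0.002,0.001,0.135],[-0.002,0.001,0.15],[-0.002,0.001,0.162],[-0.002,0.001,0.169],[-0.002,0.001,0.169]], "rotation": [[0,0,0],[0,0,0],[0,0,0],[0,0,0],[0,0,0],[0,0,0],[0,0,0],[0,0,0],[0,0,0],[0,0,0]]}}

```text
time: 29.35
tool_pos: [488.4, 113.5, 81.1]
tcp_rot: [-179.9, 0.0, 90.0]
ft_force: [-0.3, 0.1, -0.7]
finger_gap: 85.0
grip_force: 0.0
```

Call:
{"fn": "servo_tool", "kwargs": {"fingers": [0.05,0.05,0.05,0.05,0.05,0.05,0.05,0.05,0.05,0.05], "linear": [[0,0,0],[0,0,0],[0,0,0],[0,0,0],[0,0,0],[0,0,0],[0,0,0],[0,0,0],[0,0,0],[0,0,0]], "rotation": [[0,0,0],[0,0,0],[0,0,0],[0,0,0],[0,0,0],[0,0,0],[0,0,0],[0,0,0],[0,0,0],[0,0,0]], "force": 35}}

```text
time: 30.35
tool_pos: [489.7, 114.0, 83.1]
tcp_rot: [179.9, -0.0, 90.0]
ft_force: [-2.1, -0.7, 6.5]
finger_gap: 55.2
grip_force: 37.4
```

Call:
{"fn": "servo_tool", "kwargs": {"fingers": [0.05,0.05,0.05,0.05,0.05,0.05,0.05], "linear": [[0,0,-0.002],[0,0,-0.004],[0,0,-0.006],[0,0,-0.008],[0,0,-0.01],[0,0,-0.01],[0,0,-0.01]], "rotation": [[0,0,0],[0,0,0],[0,0,0],[0,0,0],[0,0,0],[0,0,0],[0,0,0]]}}

```text
time: 31.05
tool_pos: [488.9, 113.9, 91.8]
tcp_rot: [180.0, 0.0, 90.0]
ft_force: [-0.4, 0.5, -2.4]
finger_gap: 56.0
grip_force: 37.4
```

Held. To the large tray at (503,-87): dx +14, dy −201.

Call:
{"fn": "servo_tool", "kwargs": {"fingers": [0.05,0.05,0.05,0.05,0.05,0.05,0.05,0.05,0.05,0.05], "linear": [[0,0,-0.015],[0,0,-0.03],[-0.01,0.001,-0.04],[-0.03,0.002,-0.045],[-0.06,0.004,-0.045],[-0.09,0.006,-0.045],[-0.12,0.008,-0.045],[-0.15,0.01,-0.045],[-0.175,0.012,-0.045],[-0.19,0.013,-0.045]], "rotation": [[0,0,0],[0,0,0],[0,0,0],[0,0,0],[0,0,0],[0,0,0],[0,0,0],[0,0,0],[0,0,0],[0,0,0]]}}

```text
time: 32.05
tool_pos: [502.3, -78.7, 138.1]
tcp_rot: [179.9, 0.1, 89.9]
ft_force: [0.4, 0.3, -1.7]
finger_gap: 55.7
grip_force: 37.9
```

Call:
{"fn": "servo_tool", "kwargs": {"fingers": [0.05,0.05,0.05,0.05,0.05,0.05,0.05,0.05,0.05,0.05], "linear": [[-0.008,0.001,0],[-0.011,0.001,0],[-0.011,0.001,0.008],[-0.011,0.001,0.02],[-0.011,0.001,0.03],[-0.011,0.001,0.038],[-0.011,0.001,0.043],[-0.011,0.001,0.045],[-0.011,0.001,0.045],[-0.011,0.001,0.045]], "rotation": [[0,0,0],[0,0,0],[0,0,0],[0,0,0],[0,0,0],[0,0,0],[0,0,0],[0,0,0],[0,0,0],[0,0,0]]}}

```text
time: 33.05
tool_pos: [503.2, -87.2, 92.2]
tcp_rot: [180.0, 0.0, 90.0]
ft_force: [-0.0, 0.2, -1.5]
finger_gap: 55.6
grip_force: 37.9
```

Call:
{"fn": "servo_tool", "kwargs": {"fingers": [0.05,0.05,0.05,0.05,0.05,0.05,0.05,0.05,0.05,0.05], "linear": [[0,0,0.001],[0,0,0.003],[0,0,0.005],[0,0,0.006],[0,0,0.007],[0,0,0.008],[0,0,0.009],[0,0,0.0095],[0,0,0.0095],[0,0,0.0095]], "rotation": [[0,0,0],[0,0,0],[0,0,0],[0,0,0],[0,0,0],[0,0,0],[0,0,0],[0,0,0],[0,0,0],[0,0,0]]}}

```text
time: 34.05
tool_pos: [503.0, -87.4, 83.2]
tcp_rot: [180.0, 0.0, 90.0]
ft_force: [-3.8, -0.0, 7.2]
finger_gap: 55.3
grip_force: 38.7
```

Seated. Release, rise, and back off to y≈+115 to clear the views.

Call:
{"fn": "servo_tool", "kwargs": {"fingers": [0.06,0.065,0.07,0.08,0.085,0.085,0.085,0.085], "linear": [[0,0,0],[0,0,0],[0,0,0],[0,0,0],[0,0,0],[0,0,0],[0,0,0],[0,0,0]], "rotation": [[0,0,0],[0,0,0],[0,0,0],[0,0,0],[0,0,0],[0,0,0],[0,0,0],[0,0,0]]}}

```text
time: 34.85
tool_pos: [502.8, -87.1, 82.3]
tcp_rot: [-180.0, -0.0, 90.0]
ft_force: [-0.1, 0.1, 0.2]
finger_gap: 84.9
grip_force: 0.0
```

Call:
{"fn": "servo_tool", "kwargs": {"fingers": [0.085,0.085,0.085,0.085,0.085,0.085,0.085,0.085,0.085,0.085], "linear": [[0,0,-0.01],[0,0,-0.03],[0,0,-0.06],[0,0,-0.1],[0,0,-0.14],[0,0,-0.167],[0.045,-0.007,-0.167],[0.09,-0.014,-0.167],[0.135,-0.021,-0.167],[0.17,-0.028,-0.167]], "rotation": [[0,0,0],[0,0,0],[0,0,0],[0,0,0],[0,0,0],[0,0,0],[0,0,0],[0,0,0],[0,0,0],[0,0,0]]}}

```text
time: 35.85
tool_pos: [474.4, 84.9, 250.4]
tcp_rot: [179.9, -0.0, 90.0]
ft_force: [0.6, 0.7, -0.2]
finger_gap: 85.3
grip_force: 0.0
```

Run:
```python
from h import *
d=r.snapshot("top");f=d["frame"]
cv2.imwrite("pics/fin.png",cv2.resize(f[150:275,90:350],None,fx=3,fy=3,interpolation=cv2.INTER_CUBIC)[:,:,::-1])
```

```text
(no output)
```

View pics/fin.png

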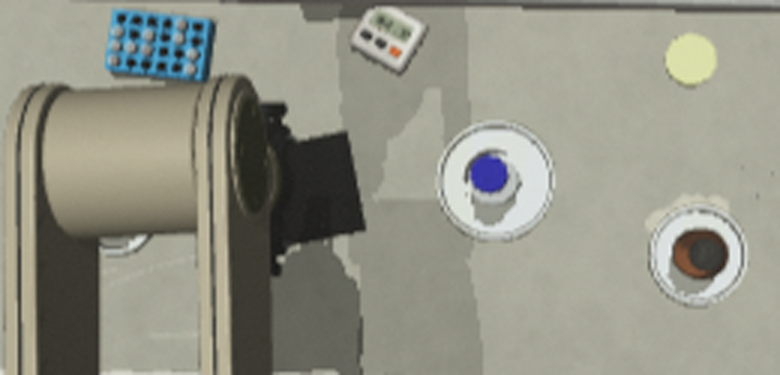

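Large (blue, crop (489,174)) and medium (brown, crop (707,252)) stand in their trays; the bystanders look unmoved. The small bottle is hidden, so I'll hover over it with the wrist camera.

Call:
{"fn": "servo_tool", "kwargs": {"fingers": [0.085,0.085,0.085,0.085,0.085,0.085,0.085,0.085], "linear": [[0.045,-0.003,0],[0.09,-0.006,0],[0.135,-0.009,0],[0.18,-0.012,0],[0.215,-0.015,0],[0.233,-0.016,0],[0.233,-0.016,0],[0.233,-0.016,0]], "rotation": [[0,0,0],[0,0,0],[0,0,0],[0,0,0],[0,0,0],[0,0,0],[0,0,0],[0,0,0]]}}

```text
time: 36.7
tool_pos: [459.0, 315.2, 249.4]
tcp_rot: [-180.0, 0.0, 90.0]
ft_force: [-0.3, -0.4, 0.3]
finger_gap: 85.3
grip_force: 0.0
```

Run:
```python
from cap import *
look("green","pics/w8.png",104,16)
d=r.snapshot("top")
for n,u,v,z in[("large",253.2,208,131),("medium",325.7,234,118)]:print(n,ray(d,u,v,z))
```

```text
[459.  315.2 249.4]
cap px 257 178 38 39 centre x,y 458.7 321.0 width 30.5
white px 150 0 250 280 centre 457.7 342.5 size 254.9 284.1
large [499.93770539 -93.3063256  131.        ]
medium [ 427.49466687 -309.21281906  118.        ]
```

View pics/w8.png

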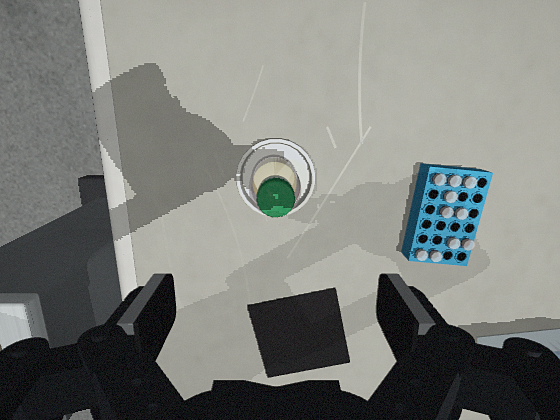

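The small bottle is upright, cap at (276,197) → (458.7,321) against tray (458,320). Large is within about 3 mm of its tray centre and medium within about 3 mm. Handing in.

```bash
python3 -c 'from bench import r;print(r.hand_in())'
```

```text
the job is handed in; nothing more can be done
None
```

The three bottles stand upright in their own trays, each about 3 mm or less from centre by the final camera check, with the timer, tube rack and petri dish left alone. The job is handed in at about 37 s; the hand-in gave no verdict.

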